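# Hook the stationery tray out of the desk cabinet

## Task

The blue stationery tray has been pushed too deep into the low cabinet for fingers to get at it. Pick up the pull hook, catch it in the steel eye on the front of the tray and drag the tray gently out until its tall divider comes up against the rail above the opening, and hold it firmly there for about a second with a steady pull that clearly exceeds the drag, without jerking or straining the eye. Then unhook, leaving the tray out, lay the hook flat on the open desk clear of cabinet and tray, and leave the door and everything else on the desk as they are.

Things in the scene. Friction and masses are not known exactly. Their poses are not given: they have to be found in the camera images.
- cabinet: White low desk cabinet, glass top in a wooden frame, 260 deep (x) x 200 wide (y) x 104 high, fixed. Origin: centre of its underside; x points from the open front (plane x = -130) into the cabinet, z up. Bay 180 wide, its floor 14 above the desk; two runners 12 high, 153 apart, guide the tray along x.
- rail: Fixed wooden rail across the top of the cabinet's opening, 18 thick (x) x 180 wide x 26 high. Origin: middle of its underside, 68 above the desk, so the opening below it is 54 high. It is the tray's stop: the tray's tall divider comes up against its inner face, sooner or later as the divider is set. It is rigid: the pull rises within a few mm.
- door (a joint): Swing door of the cabinet, panel 190 wide x 76 high x 12 thick with a brass knob, hinged at the +y edge of the opening; angle in rad, 0 closed, grows as it opens. It stands wide open (1.9 to 2.2) and turns easily if touched.
- tray: Loose blue stationery tray, 170 long (x) x 150 wide (y) x 40 high, 0.4 to 0.8 kg, with a white cross divider, 66 high, set somewhere near its middle. Origin: centre of its underside, axes as the cabinet's. It starts 40 to 75 behind the open front and slides on the bay floor, 1.5 play each side, with a steady drag of 2 to 6 N, some 75 to 150 to its stop; there it still rests level.
- tray_eye (a point): Centre of the steel screw eye on the tray's front. The ring stands upright in the tray's x-z plane (its hole runs along y): hole 26 across, wire 5 thick, 36 across outside. The centre is 28 in front of the tray's front face, 26 above its underside (40 above the desk). Axes as the tray's. It sits in thin plastic: a pull of 10 to 12 N is safe, over 20 N tears it out.
- hook: Loose pull hook, 130 g, flat on the desk: square wooden handle 105 long x 20 wide x 22 high, then a 6 thick steel rod bent sideways at its end. Origin: underside of the handle, 30 behind its front end, near the balance point; x along the rod to the bent end, y to the side the end is bent to, z up.
- hook_grip (a point): Middle of the handle's section above the hook's origin (11 up): the place to grip, across the handle's 20 width. Axes as the hook's.
- hook_crook (a point): Bend of the rod on its centre line, 160 ahead of hook_grip along x, 11 above the handle's underside. From here the end runs 20 to +y and leans 4 back towards the handle. Axes as the hook's.
- hook_nose (a point): Tip of the bent end (centre of its rounded 6 thick end), 20 to +y and 4 back from hook_crook.
- vase: Blue ceramic vase, 170 high, 88 across, standing. Origin: centre of its underside.
- bottle: Stainless bottle with black screw cap, 210 high, 66 across, standing. Origin: centre of its underside.
- staple_remover: Blue plastic staple remover, about 60 x 28 x 30 high, lying on the desk. Origin: centre of its underside.
- organiser: Black plastic desk organiser with slots, 200 (x) x 100 (y) x 90 high with pens up to 146 high, fixed. Origin: centre of its underside.

How it is judged:
By the outcome, as a careful person would: the job done as asked, in the order asked, and still so for the second after the job is handed in, with the robot touching nothing.
It also fails if it takes over 69 s, if anything falls off the work surface, if the arm or the gripper's body presses on something with over 40 N, if the wrist force passes 120 N, or if a joint passes its speed limit or range.

## Robot

A 6-joint arm with a two-finger parallel gripper is mounted at the origin on the work surface. World frame = base frame: x ahead of the robot, y to its left, z up, the work surface at z = 0. Lengths are in m, angles in rad, forces in N, time in s.
With the tool pointing down it reaches from about 0.35 to 0.875 m from the base axis. Payload 4.2 kg.
Tool frame: the origin (TCP) lies at the very end of the fingers, on their centre line; the grasp point (between the pads) lies 19 mm behind it; z points along the fingers, y is the line along which they close (so a half turn about z gives the same grasp; the last joint's range is limited). The gripper opens to 85 mm and grips with 20 to 120 N. Pads are 22 mm wide; open, the fingers measure 114 mm over their backs; the gripper's body (76 mm by 85 mm) begins 54 mm behind the grasp point. The pads swing forward as they close: fully open they stand 13 mm farther back than shut.
Start: joints at [1.545, 0.385, 0.008, 0, -1.194, -0.259], TCP at [0.176, 0.6, 0.231] pointing down, gripper open.
Joint ranges: [-3.14, 3.14], [-1.21, 2.06], [-1.07, 1.41], [-3.16, 2.05], [-2.99, -0.16], [-3.1, 3.1]. Speed limits (rad/s): [2.79, 2.79, 3.14, 3.14, 3.14, 3.14].

## Interface

Orientations are given as a unit quaternion [x, y, z, w].
In Python, from bench import ctrl gives the robot as it stands. The module is installed in compiled form; this text tells all that it offers.
- The arm moves only by the tool send_rows, never from a script. Its argument "series" is a list of rows, each an object of numbers: "tx", "ty", "tz": the shift along the world's x, y, z each as a share of 250 mm, from -1 to 1; "rx", "ry", "rz": the turn, a rotation vector about the world's x, y, z each as a share of 360 degrees, from -1 to 1; "hand": the finger opening in mm, from 0 to 85.4. In form: [{"tx": .., "ty": .., "tz": .., "rx": .., "ry": .., "rz": .., "hand": ..}, ...]. A call has 1 to 8 rows; each row shifts and turns the commanded pose from where the row before left it; what a row does not reach is not made up. A row lasts 1/8 s, in which the tool goes at most 62.5 mm and 10.7 degrees, less where a joint would pass 70% of its speed; a pose out of reach is approached as far as the arm can. A call with a number of a shift or a turn outside -1 to 1 is refused whole. A call with a gripper value outside its range is refused whole. The fingers move at their own pace and stop on an object; "grip_force" is the grip in N (left out, the last holds). Time passes only in rows, so rows that do not move let the fingers close. It gives the time, the measured TCP pose, the force, the opening and the grip force at its end, in the units of the state.
- ctrl.sense(): the state, without advancing time (a new reading comes with each control period).
- ctrl.snapshot(name): name is "scene" or "top" or "wrist"; returns the picture (420x560x3 uint8, red, green, blue); there is no depth.
- ctrl.calibration(name): a dict with "fov_y" (degrees; the focal length in pixels is half the picture's height over the tangent of half this angle, whatever the lens; pixels are square), "cx", "cy" (the principal point, pixels), "world_to_cam" (4x4, takes a point from world to camera coordinates). Camera axes: x right, y down, z forward; pixel columns grow to the right and rows downward; lengths in m; the calibration is good to about 2 mm. A picture is of the moment at which its call begins: read the wrist's pose just before it. calibration takes no time and is no camera call; for the wrist camera it gives the pose at the moment of the call.
- ctrl.job_done(): hands the job in; it is judged then, once.
The state is a dict: "time": time; "q": joint angles; "joint_velocities": joint speeds; "joint_torque": joint torques, N m; "tool_pos": TCP position; "tool_rot": TCP orientation; "wrist_force": force on the tool from outside, world axes, zero at the start; "moment": the same for the moment, N m; "finger_gap": finger opening in m; "grasp_force": force on a finger pad.
Only numpy, scipy, OpenCV 4.12 (cv2) and the standard library are available. Lean on these libraries where they do the work, as an engineer would, in place of code of your own. Each camera call takes 0.05 s, during which the arm holds its last target. There are 200 camera calls.

## Working session

There is one attempt and no reset: what is moved stays moved. The work goes in short steps, Python scripts to look and compute and a tool call to move; the robot and the scene stay as the last step left them, time stands still between calls to the robot, and variables do not carry over. Pictures are saved under pics/ and viewed, at most 10 in all, crops included, and the job is handed in when it is done.

Besides the shell and the picture viewer there is one more tool, called after "Emit:" in YAML: its name, and indented under it one key for each argument. send_rows: Moves the arm, as the interface text tells. Shift numbers are shares of 250 mm and turn numbers shares of 360 degrees, none past 1 either way. Its arguments: {"type":"object","properties":{"series":{"type":"array"},"grip_force":{"type":"number"}},"required":["series"]}

```bash
mkdir -p pics
cat > h.py <<'E'
from bench import ctrl
import numpy as np, cv2
def K(n):
    c=ctrl.calibration(n); f=210/np.tan(np.radians(c["fov_y"])/2); return f,c["cx"],c["cy"],np.array(c["world_to_cam"])
def ray(n,u,v,c=None):
    f,cx,cy,T=c or K(n); R=T[:3,:3]; return -R.T@T[:3,3], R.T@np.array([(u-cx)/f,(v-cy)/f,1])
def plane(n,u,v,z,c=None):
    o,d=ray(n,u,v,c); return o+d*(z-o[2])/d[2]
def proj(n,p,c=None):
    f,cx,cy,T=c or K(n); q=T[:3,:3]@np.array(p)+T[:3,3]; return np.array([cx+f*q[0]/q[2],cy+f*q[1]/q[2]])
def snap(n,name):
    im=ctrl.snapshot(n); cv2.imwrite(f"pics/{name}.png",im[:,:,::-1]); return im
E
python3 - <<'E'
from h import *
a=snap("scene","s0");b=snap("top","t0")
for n in("scene","top"):
    f,cx,cy,T=K(n);print(n,f,cx,cy,ray(n,cx,cy))
s=ctrl.sense();print(s["tool_pos"],s["tool_rot"],s["wrist_force"],s["time"])
E
```

```text
scene 444.3446839277366 283.2054084011358 212.22007507617255 (array([1.07421709, 0.34613816, 0.95085737]), array([-0.40221979, -0.39121506, -0.82774997]))
top 409.1962222385916 277.6450148361512 212.25675582744174 (array([ 0.38158214, -0.0420106 ,  1.24436119]), array([ 0.21015781, -0.02930777, -0.97722809]))
[0.17545161 0.59933587 0.23033763] [ 9.89867031e-01 -1.41994056e-01 -8.45645763e-05  9.70136897e-04] [-1.00512981  0.19514632 -0.07924605] 0.1
```

View pics/s0.png

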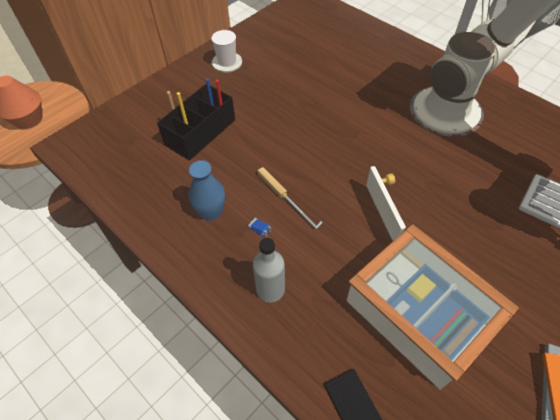

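View pics/t0.png

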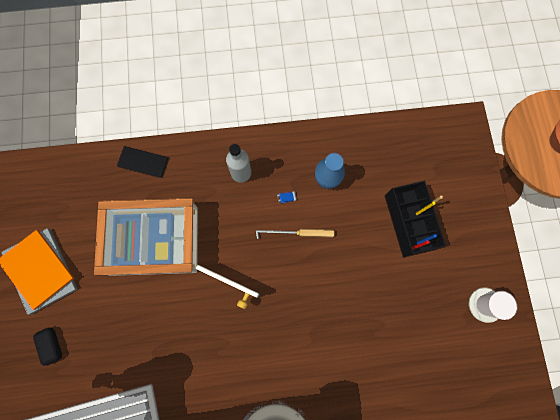

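The scene view shows the hook at (258–320, 170–225), the cabinet at (350–515, 230–385) and the eye through the glass near (393,278). In the top view the cabinet's opening faces right (−y), and the hook already points along the cabinet's axis. Next I'll enlarge crops.

Run:
```python
from h import *
a=cv2.imread("pics/t0.png")[185:305,90:350]; b=cv2.imread("pics/s0.png")[225:345,340:520]
a=cv2.resize(a,None,fx=3,fy=3,interpolation=2)[:,:780];b=cv2.resize(b,None,fx=2,fy=2,interpolation=2)
o=np.zeros((600,780,3),np.uint8);o[:360]=a;o[360:600,:360]=b
cv2.imwrite("pics/c1.png",o)
```

```text
(no output)
```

View pics/c1.png

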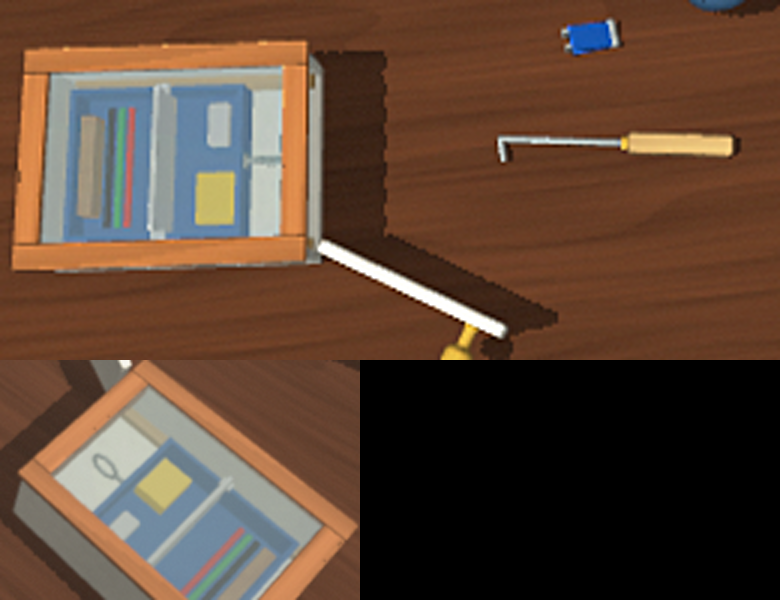

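Crop: the ring is at about scene px (393,278.5). The crook is at about top px (257,232), with the nose toward +row (−x world).

Run:
```python
from h import *
t=cv2.imread("pics/t0.png"); hsv=cv2.cvtColor(t,cv2.COLOR_BGR2HSV)
m=cv2.inRange(hsv,(5,120,150),(16,255,255));m[:190]=0;m[285:]=0;m[:,:88]=0;m[:,205:]=0
r=cv2.convexHull(cv2.findNonZero(m)); ap=cv2.approxPolyDP(r,4,True)[:,0]; print(len(ap),ap.tolist())
P=np.array([plane("top",*p,.104) for p in ap.astype(float)]);print(P.round(4))
for i in range(len(P)):print(np.linalg.norm(P[i]-P[i-1]).round(4))
s=cv2.imread("pics/s0.png");hs=cv2.cvtColor(s,cv2.COLOR_BGR2HSV)
m=cv2.inRange(hs,(5,120,120),(16,255,255));m[:225]=0;m[385:]=0;m[:,:345]=0;m[:,520:]=0
k=max(cv2.findContours(m,0,1)[0],key=cv2.contourArea);ap=cv2.approxPolyDP(cv2.convexHull(k),6,True)[:,0];print(ap.tolist());print(np.array([plane("scene",*p,.104) for p in ap.astype(float)]).round(4))
print("eye scene",plane("scene",393,278.5,.04))
for n,p in(("crook",(90+502/3,185+142/3)),("nose",(90+504/3,185+160/3)),("hf",(90+628/3,185+143/3)),("hb",(90+735/3,185+146/3))):
    print(n,plane("top",*p,.011 if n[0]!='h' else .022).round(4))
for n,I,H,b in(("top",t,hsv,(215,250,290,345)),("scene",s,hs,(160,200,250,295))):
    m=cv2.inRange(H,(12,70,130),(30,255,255));z=np.zeros_like(m);z[b[0]:b[1],b[2]:b[3]]=m[b[0]:b[1],b[2]:b[3]]
    rc=cv2.minAreaRect(cv2.findNonZero(z));print(n,rc,plane(n,*rc[0],.015).round(4))
# eye in top
print("trayfront top",plane("top",90+250/3,185+160/3,.054).round(4),"eye y row",proj("top",plane("scene",393,278.5,.04)))
```

```text
4 [[190, 271], [94, 274], [98, 202], [191, 199]]
[[0.489  0.1832 0.104 ]
 [0.5107 0.4462 0.104 ]
 [0.7143 0.431  0.104 ]
 [0.6934 0.1664 0.104 ]]
0.2051
0.2639
0.2042
0.2655
[[410, 225], [518, 306], [457, 380], [349, 281]]
[[0.4937 0.1787 0.104 ]
 [0.5076 0.4459 0.104 ]
 [0.7159 0.4323 0.104 ]
 [0.6953 0.1647 0.104 ]]
eye scene [0.59457192 0.2191971  0.04      ]
crook [ 0.5915 -0.0103  0.011 ]
nose [ 0.5729 -0.0104  0.011 ]
hf [ 0.5743 -0.1367  0.022 ]
hb [ 0.5591 -0.2435  0.022 ]
top ((315.05999755859375, 232.240966796875), (36.19708251953125, 6.944511890411377), 2.726311206817627) [ 0.5713 -0.185   0.015 ]
scene ((272.7389221191406, 181.27102661132812), (38.17512512207031, 7.069467544555664), 46.218875885009766) [ 0.5658 -0.1852  0.015 ]
trayfront top [0.5942 0.2351 0.054 ] eye y row [179.83778366 238.31319979]
```

Emit:
send_rows:
  series:
    - {"tx": 0.0985, "ty": -0.1915, "rz": -0.0142, "hand": 50}
    - {"tx": 0.0985, "ty": -0.1915, "rz": -0.0142, "hand": 50}
    - {"tx": 0.0985, "ty": -0.1915, "rz": -0.0142, "hand": 50}
    - {"tx": 0.0985, "ty": -0.1915, "rz": -0.0142, "hand": 50}
    - {"tx": 0.0985, "ty": -0.1915, "rz": -0.0142, "hand": 50}
    - {"tx": 0.0985, "ty": -0.1915, "rz": -0.0142, "hand": 50}
    - {"tx": 0.0985, "ty": -0.1915, "rz": -0.0142, "hand": 50}
    - {"tx": 0.0985, "ty": -0.1915, "rz": -0.0142, "hand": 50}

```text
validation failed for argument at $.se...
```

Emit:
send_rows:
  series:
    - {"tx": 0.0985, "ty": -0.1915, "rz": -0.0142, "hand": 50}
    - {"tx": 0.0985, "ty": -0.1915, "rz": -0.0142, "hand": 50}
    - {"tx": 0.0985, "ty": -0.1915, "rz": -0.0142, "hand": 50}
    - {"tx": 0.0985, "ty": -0.1915, "rz": -0.0142, "hand": 50}
    - {"tx": 0.0985, "ty": -0.1915, "rz": -0.0142, "hand": 50}
    - {"tx": 0.0985, "ty": -0.1915, "rz": -0.0142, "hand": 50}
    - {"tx": 0.0985, "ty": -0.1915, "rz": -0.0142, "hand": 50}
    - {"tx": 0.0985, "ty": -0.1915, "rz": -0.0142, "hand": 50}

```text
validation failed for argument at $.se...
```

Run:
```python
from h import *
c=K("wrist");im=snap("wrist","w0");s=ctrl.sense();print(s["tool_pos"],s["tool_rot"],s["q"],s["wrist_force"],s["time"])
print(ray("wrist",c[1],c[2],c))
np.save("cw0.npy",np.r_[c[:3],c[3].ravel()])
h=cv2.cvtColor(im,cv2.COLOR_RGB2HSV);m=cv2.inRange(h,(12,70,130),(30,255,255))
k=max(cv2.findContours(m,0,1)[0],key=cv2.contourArea);rc=cv2.minAreaRect(k);print(rc)
for p in cv2.boxPoints(rc):print(p,plane("wrist",*p,.02,c).round(4))
for n,p in(("crook",(.5915,-.0103,.011)),("grip",(.57,-.166,.011))):print(n,proj("wrist",p,c))
```

```text
[0.1754587  0.59940625 0.23048706] [ 9.89870117e-01 -1.41973413e-01 -6.49947258e-05  8.35114104e-04] [ 1.54460965e+00  3.85368182e-01  6.95602537e-03 -3.47223536e-04
 -1.19402806e+00 -2.58594881e-01] [-0.11331748 -0.10848083 -0.24521749] 0.15
(array([0.24378802, 0.57967003, 0.37346499]), array([-0.27489036,  0.07850256, -0.95826543]))Traceback (most recent call last):
  File "<stdin>", line 6, in <module>
ValueError: max() iterable argument is empty
```

View pics/w0.png

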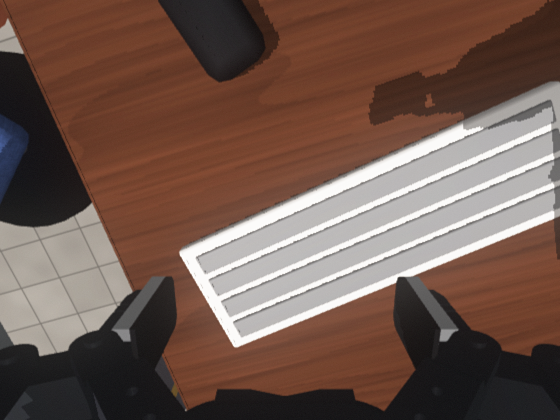

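The move was refused, so the arm hasn't moved (the wrist view only shows the keyboard). All fields are probably required.

Emit:
send_rows:
  series:
    - {"tx": 0.0985, "ty": -0.1915, "tz": 0, "rx": 0, "ry": 0, "rz": -0.0142, "hand": 50}
    - {"tx": 0.0985, "ty": -0.1915, "tz": 0, "rx": 0, "ry": 0, "rz": -0.0142, "hand": 50}
    - {"tx": 0.0985, "ty": -0.1915, "tz": 0, "rx": 0, "ry": 0, "rz": -0.0142, "hand": 50}
    - {"tx": 0.0985, "ty": -0.1915, "tz": 0, "rx": 0, "ry": 0, "rz": -0.0142, "hand": 50}
    - {"tx": 0.0985, "ty": -0.1915, "tz": 0, "rx": 0, "ry": 0, "rz": -0.0142, "hand": 50}
    - {"tx": 0.0985, "ty": -0.1915, "tz": 0, "rx": 0, "ry": 0, "rz": -0.0142, "hand": 50}
    - {"tx": 0.0985, "ty": -0.1915, "tz": 0, "rx": 0, "ry": 0, "rz": -0.0142, "hand": 50}
    - {"tx": 0.0985, "ty": -0.1915, "tz": 0, "rx": 0, "ry": 0, "rz": -0.0142, "hand": 50}

```text
time: 1.15
tool_pos: [0.3729, 0.2152, 0.2314]
tool_rot: [0.877, -0.48, 0.0, -0.0]
wrist_force: [0.8, 0.7, -0.2]
finger_gap: 0.0499
grasp_force: 0.0
```

Emit:
send_rows:
  series:
    - {"tx": 0.0985, "ty": -0.1915, "tz": 0, "rx": 0, "ry": 0, "rz": -0.0142, "hand": 50}
    - {"tx": 0.0985, "ty": -0.1915, "tz": 0, "rx": 0, "ry": 0, "rz": -0.0142, "hand": 50}
    - {"tx": 0.0985, "ty": -0.1915, "tz": 0, "rx": 0, "ry": 0, "rz": -0.0142, "hand": 50}
    - {"tx": 0.0985, "ty": -0.1915, "tz": 0, "rx": 0, "ry": 0, "rz": -0.0142, "hand": 50}
    - {"tx": 0.0985, "ty": -0.1915, "tz": 0, "rx": 0, "ry": 0, "rz": -0.0142, "hand": 50}
    - {"tx": 0.0985, "ty": -0.1915, "tz": 0, "rx": 0, "ry": 0, "rz": -0.0142, "hand": 50}
    - {"tx": 0.0985, "ty": -0.1915, "tz": 0, "rx": 0, "ry": 0, "rz": -0.0142, "hand": 50}
    - {"tx": 0.0985, "ty": -0.1915, "tz": 0, "rx": 0, "ry": 0, "rz": -0.0142, "hand": 50}

```text
time: 2.15
tool_pos: [0.57, -0.1679, 0.231]
tool_rot: [-0.654, 0.756, 0.0, -0.0]
wrist_force: [0.6, 0.4, 0.4]
finger_gap: 0.0499
grasp_force: 0.0
```

```bash
cat > w.py <<'E'
from h import *
import sys
def hand(name):
    c=K("wrist");im=snap("wrist",name);s=ctrl.sense();print(np.round(s["tool_pos"],4),np.round(s["tool_rot"],4),np.round(s["q"],3),np.round(s["wrist_force"],2),s["time"])
    h=cv2.cvtColor(im,cv2.COLOR_RGB2HSV);m=cv2.inRange(h,(12,70,130),(30,255,255))
    cs=cv2.findContours(m,0,1)[0]
    if not cs:return
    k=max(cs,key=cv2.contourArea);rc=cv2.minAreaRect(k);print(rc)
    for p in cv2.boxPoints(rc):print(p,plane("wrist",*p,.02,c).round(4))
    for n,p in(("crook",(.5915,-.0103,.011)),("grip",(.57,-.166,.011)),("tcp",s["tool_pos"])):print(n,proj("wrist",p,c))
    return c
E
python3 -c "from w import *;hand('w1')"
```

```text
[ 0.5724 -0.1726  0.2302] [-6.520e-01  7.582e-01 -1.000e-03 -7.000e-04] [-0.021  0.339 -0.065  0.003 -1.166 -0.13 ] [ 4.93 -3.16  2.05] 2.2
((280.0, 155.5), (125.0, 26.0), 90.0)
[267.  93.] [ 0.5725 -0.2494  0.02  ]
[293.  93.] [ 0.5492 -0.246   0.02  ]
[293. 218.] [ 0.5655 -0.1285  0.02  ]
[267. 218.] [ 0.5912 -0.1323  0.02  ]
crook [284.27092608 319.12392695]
grip [283.13135775 180.23472299]
tcp [273.69411648 270.08297714]
```

View pics/w1.png

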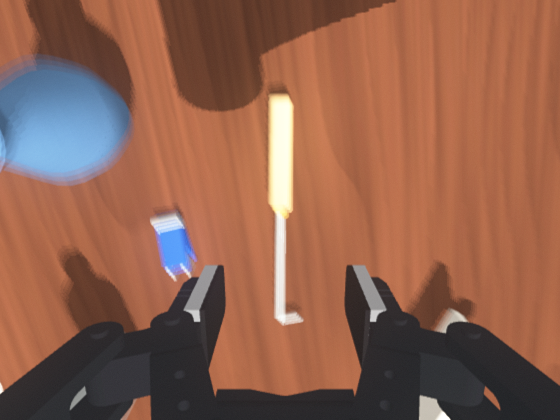

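The wrist view shows the hook handle at (280, 93–218), the rod, and the crook at (280,320) with the nose to the right. The arm was still settling, so I'll measure again.

Emit:
send_rows:
  series:
    - {"tx": 0, "ty": 0, "tz": -0.2, "rx": 0, "ry": 0, "rz": 0, "hand": 50}
    - {"tx": 0, "ty": 0, "tz": 0, "rx": 0, "ry": 0, "rz": 0, "hand": 50}
    - {"tx": 0, "ty": 0, "tz": 0, "rx": 0, "ry": 0, "rz": 0, "hand": 50}

```text
time: 2.58
tool_pos: [0.5703, -0.1662, 0.1827]
tool_rot: [-0.656, 0.755, -0.001, 0.0]
wrist_force: [0.2, 0.6, 0.4]
finger_gap: 0.0504
grasp_force: 0.0
```

```bash
python3 -c "
from w import *
c=hand('w2');im=cv2.imread('pics/w2.png');h=cv2.cvtColor(im,cv2.COLOR_BGR2HSV);m=cv2.inRange(h,(12,70,130),(30,255,255))
k=max(cv2.findContours(m,0,1)[0],key=cv2.contourArea)[:,0]
v0,v1=k[:,1].min(),k[:,1].max();print('ends',v0,v1)
for v in range(v0+8,v1,25):
  u=np.where(m[v])[0];print(v,u.min(),u.max(),plane('wrist',u.min(),v,.022,c).round(4),plane('wrist',u.max(),v,.022,c).round(4))
g=cv2.inRange(h,(0,0,140),(180,70,255));ys,xs=np.where(g[v1:350,230:340]);
if len(ys):
  i=ys>ys.max()-4;print('crook-ish',xs[i].min()+230,xs[i].max()+230,ys.max()+v1,plane('wrist',xs[i].min()+230,ys.max()+v1,.011,c))
"
```

```text
[ 0.5707 -0.1661  0.1834] [-0.6558  0.7549 -0.0014  0.0009] [-1.000e-02  3.690e-01 -1.430e-01  1.000e-03 -1.056e+00 -1.300e-01] [0.73 0.16 0.83] 2.625
((283.5, 166.5), (33.0, 135.0), 0.0)
[267. 234.] [ 0.5894 -0.1309  0.02  ]
[267.  99.] [ 0.5722 -0.2421  0.02  ]
[300.  99.] [ 0.5465 -0.2385  0.02  ]
[300. 234.] [ 0.5609 -0.1269  0.02  ]
crook [283.97214325 345.20758203]
grip [283.38984311 189.71363532]
tcp [279.84151674 281.48048798]
ends 99 234
107 270 296 [ 0.5707 -0.2358  0.022 ] [ 0.5504 -0.233   0.022 ]
132 254 296 [ 0.5862 -0.2186  0.022 ] [ 0.553  -0.2139  0.022 ]
157 269 295 [ 0.5774 -0.1972  0.022 ] [ 0.5564 -0.1942  0.022 ]
182 270 295 [ 0.5797 -0.1766  0.022 ] [ 0.5591 -0.1737  0.022 ]
207 270 294 [ 0.5829 -0.1552  0.022 ] [ 0.5628 -0.1524  0.022 ]
232 276 289 [ 0.5812 -0.1323  0.022 ] [ 0.5701 -0.1307  0.022 ]
crook-ish 279 305 349 [ 0.59699009 -0.0066446   0.011     ]
```

Emit:
send_rows:
  series:
    - {"tx": 0, "ty": 0, "tz": -0.2, "rx": 0, "ry": 0, "rz": 0, "hand": 50}
    - {"tx": 0, "ty": 0, "tz": -0.2, "rx": 0, "ry": 0, "rz": 0, "hand": 50}
    - {"tx": 0, "ty": 0, "tz": -0.2, "rx": 0, "ry": 0, "rz": 0, "hand": 45}
    - {"tx": 0, "ty": 0, "tz": -0.1, "rx": 0, "ry": 0, "rz": 0, "hand": 40}
    - {"tx": 0, "ty": 0, "tz": 0, "rx": 0, "ry": 0, "rz": 0, "hand": 40}
    - {"tx": 0, "ty": 0, "tz": 0, "rx": 0, "ry": 0, "rz": 0, "hand": 40}

```text
time: 3.38
tool_pos: [0.5716, -0.1661, 0.0087]
tool_rot: [-0.656, 0.755, -0.002, 0.001]
wrist_force: [1.0, 0.4, 0.7]
finger_gap: 0.0405
grasp_force: 0.0
```

Emit:
send_rows:
  grip_force: 70
  series:
    - {"tx": 0, "ty": 0, "tz": -0.016, "rx": 0, "ry": 0, "rz": 0, "hand": 40}
    - {"tx": 0, "ty": 0, "tz": 0, "rx": 0, "ry": 0, "rz": 0, "hand": 10}
    - {"tx": 0, "ty": 0, "tz": 0, "rx": 0, "ry": 0, "rz": 0, "hand": 10}
    - {"tx": 0, "ty": 0, "tz": 0, "rx": 0, "ry": 0, "rz": 0, "hand": 10}
    - {"tx": 0, "ty": 0, "tz": 0, "rx": 0, "ry": 0, "rz": 0, "hand": 10}

```text
time: 4.0
tool_pos: [0.5704, -0.1663, 0.0036]
tool_rot: [-0.656, 0.755, -0.001, 0.001]
wrist_force: [-0.9, 1.8, 6.5]
finger_gap: 0.0185
grasp_force: 71.1
```

Emit:
send_rows:
  series:
    - {"tx": 0, "ty": 0, "tz": 0.06, "rx": 0, "ry": 0, "rz": 0, "hand": 10}
    - {"tx": 0, "ty": 0, "tz": 0.14, "rx": 0, "ry": 0, "rz": 0, "hand": 10}
    - {"tx": 0.03, "ty": 0.1, "tz": 0.14, "rx": 0, "ry": 0, "rz": 0.003, "hand": 10}
    - {"tx": 0.04, "ty": 0.15, "tz": 0.06, "rx": 0, "ry": 0, "rz": 0.003, "hand": 10}
    - {"tx": 0.04, "ty": 0.15, "tz": 0, "rx": 0, "ry": 0, "rz": 0.003, "hand": 10}
    - {"tx": 0.04, "ty": 0.1, "tz": 0, "rx": 0, "ry": 0, "rz": 0.003, "hand": 10}
    - {"tx": 0.006, "ty": 0.044, "tz": 0, "rx": 0, "ry": 0, "rz": 0, "hand": 10}
    - {"tx": 0, "ty": 0, "tz": 0, "rx": 0, "ry": 0, "rz": 0, "hand": 10}

```text
time: 5.0
tool_pos: [0.6081, -0.03, 0.1022]
tool_rot: [-0.683, 0.73, 0.0, -0.0]
wrist_force: [0.8, -0.6, -1.8]
finger_gap: 0.0186
grasp_force: 70.2
```

Run:
```python
from h import *
s=ctrl.sense();p=np.array(s["tool_pos"]);q=s["tool_rot"];print(p.round(4),np.round(q,4),np.round(s["wrist_force"],2),s["time"])
a=snap("scene","s1");b=snap("top","t1")
from scipy.spatial.transform import Rotation as R
hx=-R.from_quat(q).as_matrix()[:,0];c=p+.16*hx+[0,0,.0075];print("pred crook",c,hx,proj("scene",c),proj("top",c))
u=proj("scene",c).astype(int)
A=cv2.resize(a[u[1]-50:u[1]+50,u[0]-65:u[0]+65,::-1],None,fx=3,fy=3,interpolation=2)
B=cv2.resize(a[250:310,360:430,::-1],None,fx=5,fy=5,interpolation=2)
w=proj("top",c).astype(int);C=cv2.resize(b[w[1]-40:w[1]+40,w[0]-50:w[0]+50,::-1],None,fx=3,fy=3,interpolation=2)
print("crops",u-[65,50],(360,250),w-[50,40])
o=np.zeros((600,800,3),np.uint8);o[:300,:390]=A;o[:300,400:750]=B;o[310:550,:300]=C;cv2.imwrite("pics/c2.png",o)
t=cv2.imread("pics/t0.png");h=cv2.cvtColor(t,cv2.COLOR_BGR2HSV);m=cv2.inRange(h,(105,180,120),(125,255,255));m[:180]=0;m[205:]=0
y,x=np.where(m[:,270:305]);print("remover",plane("top",x.mean()+270,y.mean(),.02),"bottle",plane("top",235,150,.21),"base",plane("top",240,178,.0))
```

```text
[ 0.6081 -0.03    0.1022] [-6.835e-01  7.300e-01  3.000e-04 -3.000e-04] [ 0.8  -0.6  -1.85] 5.0
pred crook [0.61859091 0.1296977  0.10973691] [ 6.57057003e-02  9.97839044e-01 -6.41804503e-05] [358.7505241  246.15693828] [205.41921255 222.67487339]
crops [293 196] (360, 250) [155 182]
remover [ 0.69009323 -0.10999656  0.02      ] bottle [0.78604416 0.02093666 0.21      ] base [0.7729071  0.02657249 0.        ]
```

View pics/c2.png

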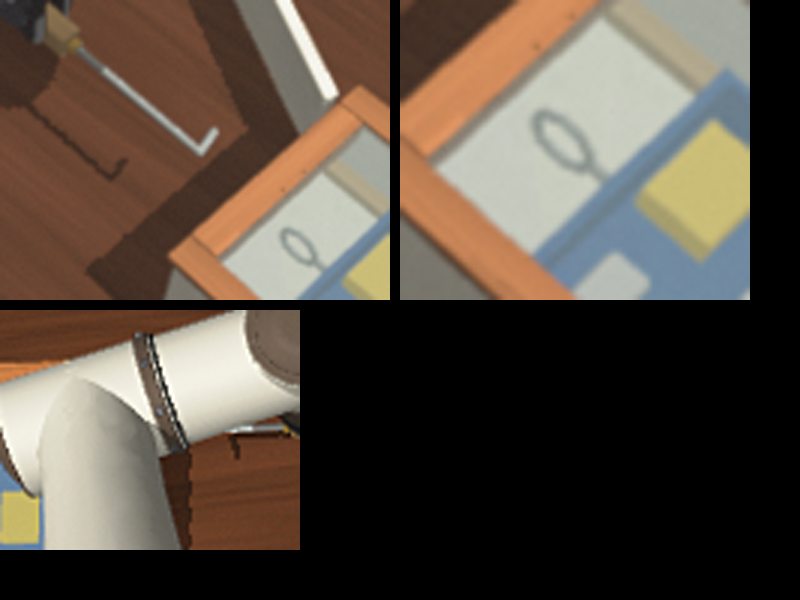

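The hook is held straight: its crook is at (360.3,246.7), 1.5 px from the prediction. The ring centre is at (392.6,278).

Run:
```python
from h import *
E=plane("scene",392.6,278,.04);C=plane("scene",360.3,246.7,.1097);print(E,C)
E2=plane("scene",392.6-.8,278-.3,.04)
a=np.array([.0724,.9974]);n=np.array([-.9974,.0724])
F=np.array([.5929,.1733]);print("eye s,t",(E[:2]-F)@a,(E[:2]-F)@n)
Cc=(C[:2]+[.6186,.1297])/2
print("crook-eye: along a",(Cc-E[:2])@a,"along n",(Cc-E[:2])@n)
```

```text
[0.59417105 0.21782245 0.04      ] [0.61735678 0.13297491 0.1097    ]
eye s,t 0.04449871928716893 0.001955682552894528
crook-eye: along a -0.08453648856588832 along n -0.03000695718479069
```

Emit:
send_rows:
  series:
    - {"tx": 0.012, "ty": 0, "tz": -0.13, "rx": 0, "ry": 0, "rz": 0, "hand": 10}
    - {"tx": 0, "ty": 0, "tz": -0.12, "rx": 0, "ry": 0, "rz": 0, "hand": 10}
    - {"tx": 0, "ty": 0, "tz": -0.027, "rx": 0, "ry": 0, "rz": 0, "hand": 10}
    - {"tx": 0, "ty": 0, "tz": 0, "rx": 0, "ry": 0, "rz": 0, "hand": 10}
    - {"tx": 0.0065, "ty": 0.09, "tz": 0, "rx": 0, "ry": 0, "rz": 0.001, "hand": 10}
    - {"tx": 0.0065, "ty": 0.09, "tz": 0, "rx": 0, "ry": 0, "rz": 0, "hand": 10}
    - {"tx": 0, "ty": 0, "tz": 0, "rx": 0, "ry": 0, "rz": 0, "hand": 10}

```text
time: 5.98
tool_pos: [0.6157, 0.0175, 0.034]
tool_rot: [-0.687, 0.727, -0.001, 0.001]
wrist_force: [-0.0, 0.2, -1.1]
finger_gap: 0.0184
grasp_force: 70.2
```

Emit:
send_rows:
  series:
    - {"tx": 0.0045, "ty": 0.06, "tz": 0, "rx": 0, "ry": 0, "rz": 0, "hand": 10}
    - {"tx": 0.0045, "ty": 0.06, "tz": 0, "rx": 0, "ry": 0, "rz": 0, "hand": 10}
    - {"tx": 0.0035, "ty": 0.049, "tz": 0, "rx": 0, "ry": 0, "rz": 0, "hand": 10}
    - {"tx": 0, "ty": 0, "tz": 0, "rx": 0, "ry": 0, "rz": 0, "hand": 10}
    - {"tx": 0, "ty": 0, "tz": 0, "rx": 0, "ry": 0, "rz": 0, "hand": 10}

```text
time: 6.6
tool_pos: [0.6178, 0.057, 0.0329]
tool_rot: [-0.686, 0.728, 0.0, -0.0]
wrist_force: [-0.0, -1.0, -1.2]
finger_gap: 0.0182
grasp_force: 70.2
```

Run:
```python
from h import *
s=ctrl.sense();p=np.array(s["tool_pos"]);q=s["tool_rot"];print(p.round(4),np.round(q,4),np.round(s["wrist_force"],2),s["time"])
from scipy.spatial.transform import Rotation as R
hx=-R.from_quat(q).as_matrix()[:,0];c=p+.16*hx+[0,0,.0075];print("pred crook",c,hx,proj("scene",c))
a=snap("scene","s2")
B=cv2.resize(a[230:320,340:440,::-1],None,fx=6,fy=6,interpolation=2);cv2.imwrite("pics/c3.png",B)
```

```text
[0.6178 0.057  0.0329] [-6.856e-01  7.280e-01  1.000e-04 -2.000e-04] [-0.02 -1.01 -1.22] 6.6
pred crook [0.62734861 0.21667173 0.04040675] [ 5.99135245e-02  9.98203558e-01 -1.64457195e-04] [383.41270008 287.57137331]
```

View pics/c3.png

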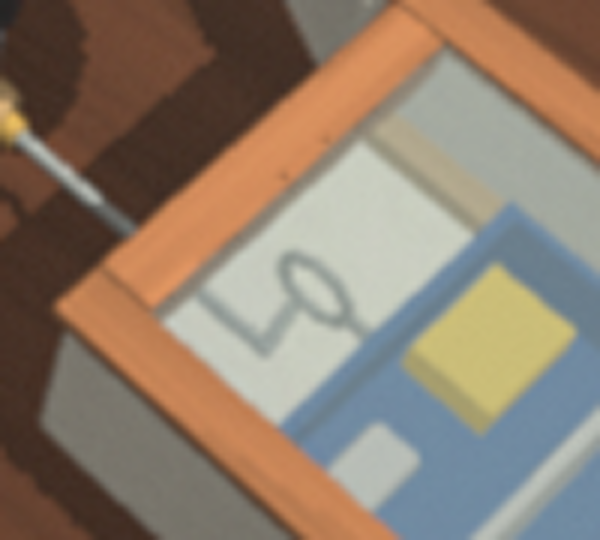

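The hook tip is 12 mm short of the ring plane, with the crook at crop (266,350), the nose at (292,308) and the ring centre at (316,290). I'll go 2 mm deeper, then 22 mm sideways.

Emit:
send_rows:
  series:
    - {"tx": 0, "ty": 0.01, "tz": 0, "rx": 0, "ry": 0, "rz": 0, "hand": 10}
    - {"tx": -0.022, "ty": 0.002, "tz": 0, "rx": 0, "ry": 0, "rz": 0, "hand": 10}
    - {"tx": -0.022, "ty": 0.002, "tz": 0, "rx": 0, "ry": 0, "rz": 0, "hand": 10}
    - {"tx": 0, "ty": 0, "tz": 0, "rx": 0, "ry": 0, "rz": 0, "hand": 10}
    - {"tx": 0, "ty": 0, "tz": 0, "rx": 0, "ry": 0, "rz": 0, "hand": 10}

```text
time: 7.28
tool_pos: [0.607, 0.0606, 0.0332]
tool_rot: [-0.686, 0.728, -0.0, 0.0]
wrist_force: [0.8, -0.6, -1.2]
finger_gap: 0.0185
grasp_force: 70.2
```

Emit:
send_rows:
  series:
    - {"tx": -0.022, "ty": 0.001, "tz": 0, "rx": 0, "ry": 0, "rz": 0, "hand": 10}
    - {"tx": -0.022, "ty": 0.001, "tz": 0, "rx": 0, "ry": 0, "rz": 0, "hand": 10}
    - {"tx": 0, "ty": 0, "tz": 0, "rx": 0, "ry": 0, "rz": 0, "hand": 10}
    - {"tx": 0, "ty": 0, "tz": 0, "rx": 0, "ry": 0, "rz": 0, "hand": 10}
    - {"tx": 0, "ty": 0, "tz": 0, "rx": 0, "ry": 0, "rz": 0, "hand": 10}

```text
time: 7.9
tool_pos: [0.5961, 0.0611, 0.0331]
tool_rot: [-0.686, 0.728, -0.0, 0.0]
wrist_force: [-0.3, -0.4, -0.6]
finger_gap: 0.0188
grasp_force: 70.2
```

Run:
```python
from h import *
a=snap("scene","s3")
B=cv2.resize(a[230:320,340:440,::-1],None,fx=6,fy=6,interpolation=2);cv2.imwrite("pics/c4.png",B)
```

```text
(no output)
```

View pics/c4.png

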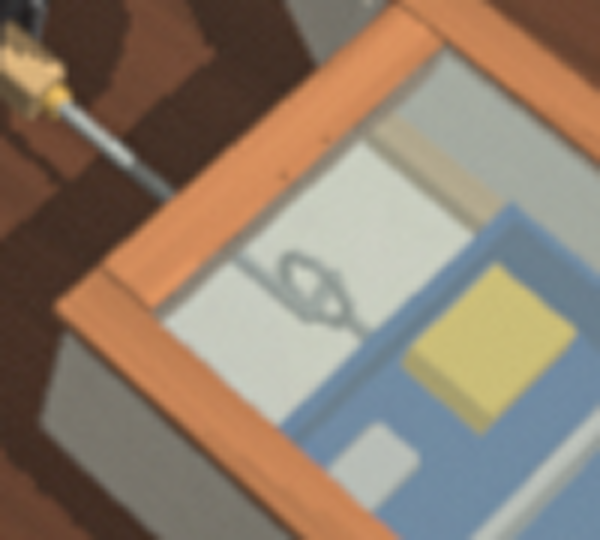

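The nose is now through the ring, and contact forces are about zero. I'll estimate the travel to the stop and start the slow pull.

Emit:
send_rows:
  series:
    - {"tx": -0.0006, "ty": -0.008, "tz": 0, "rx": 0, "ry": 0, "rz": 0, "hand": 10}
    - {"tx": -0.0006, "ty": -0.008, "tz": 0, "rx": 0, "ry": 0, "rz": 0, "hand": 10}
    - {"tx": -0.0006, "ty": -0.008, "tz": 0, "rx": 0, "ry": 0, "rz": 0, "hand": 10}
    - {"tx": -0.0006, "ty": -0.008, "tz": 0, "rx": 0, "ry": 0, "rz": 0, "hand": 10}
    - {"tx": -0.0006, "ty": -0.008, "tz": 0, "rx": 0, "ry": 0, "rz": 0, "hand": 10}
    - {"tx": -0.0006, "ty": -0.008, "tz": 0, "rx": 0, "ry": 0, "rz": 0, "hand": 10}

```text
time: 8.7
tool_pos: [0.595, 0.0489, 0.0331]
tool_rot: [-0.686, 0.728, -0.0, 0.0]
wrist_force: [0.7, 0.2, -0.7]
finger_gap: 0.0182
grasp_force: 70.2
```

Run:
```python
from h import *
a=np.array([.0724,.9974]);F=np.array([.5929,.1733])
for n,u,v in(("top",90+165/3,185+88/3),("top",90+163/3,185+232/3),("scene",340+232/2,225+122/2),("scene",340+150/2,225+200/2)):
    P=plane(n,u,v,.08);print(n,P.round(4),"s",((P[:2]-F)@a).round(4),"travel",((P[:2]-F)@a-.018-.003).round(4))
```

```text
top [0.6691 0.3065 0.08  ] s 0.1383 travel 0.1173
top [0.5302 0.3146 0.08  ] s 0.1364 travel 0.1154
scene [0.5391 0.3323 0.08  ] s 0.1547 travel 0.1337
scene [0.6699 0.3172 0.08  ] s 0.1491 travel 0.1281
```

Emit:
send_rows:
  series:
    - {"tx": -0.0006, "ty": -0.008, "tz": 0, "rx": 0, "ry": 0, "rz": 0, "hand": 10}
    - {"tx": -0.0006, "ty": -0.008, "tz": 0, "rx": 0, "ry": 0, "rz": 0, "hand": 10}
    - {"tx": -0.0006, "ty": -0.008, "tz": 0, "rx": 0, "ry": 0, "rz": 0, "hand": 10}

```text
time: 9.07
tool_pos: [0.5949, 0.0434, 0.0331]
tool_rot: [-0.686, 0.728, -0.0, 0.0]
wrist_force: [-0.0, 2.1, -1.0]
finger_gap: 0.0183
grasp_force: 70.1
```

Run:
```python
from h import *
s=ctrl.sense();print(np.round(s["wrist_force"],2),np.round(s["moment"],3))
a=snap("scene","s4")
B=cv2.resize(a[230:320,340:440,::-1],None,fx=6,fy=6,interpolation=2);cv2.imwrite("pics/c5.png",B)
d=np.abs(a.astype(int)-cv2.imread("pics/s3.png")[:,:,::-1]).sum(2)[265:340,400:500];print("tray moved px",(d>60).sum())
```

```text
[-0.03  2.08 -0.98] [ 0.864 -0.057 -0.08 ]
tray moved px 1051
```

Emit:
send_rows:
  series:
    - {"tx": -0.0009, "ty": -0.012, "tz": 0, "rx": 0, "ry": 0, "rz": 0, "hand": 10}
    - {"tx": -0.0009, "ty": -0.012, "tz": 0, "rx": 0, "ry": 0, "rz": 0, "hand": 10}
    - {"tx": -0.0009, "ty": -0.012, "tz": 0, "rx": 0, "ry": 0, "rz": 0, "hand": 10}
    - {"tx": -0.0009, "ty": -0.012, "tz": 0, "rx": 0, "ry": 0, "rz": 0, "hand": 10}
    - {"tx": -0.0009, "ty": -0.012, "tz": 0, "rx": 0, "ry": 0, "rz": 0, "hand": 10}
    - {"tx": -0.0009, "ty": -0.012, "tz": 0, "rx": 0, "ry": 0, "rz": 0, "hand": 10}
    - {"tx": -0.0009, "ty": -0.012, "tz": 0, "rx": 0, "ry": 0, "rz": 0, "hand": 10}
    - {"tx": -0.0009, "ty": -0.012, "tz": 0, "rx": 0, "ry": 0, "rz": 0, "hand": 10}

```text
time: 10.12
tool_pos: [0.5928, 0.0189, 0.033]
tool_rot: [-0.686, 0.728, 0.0, -0.0]
wrist_force: [0.4, 4.1, -0.4]
finger_gap: 0.0186
grasp_force: 70.2
```

Emit:
send_rows:
  series:
    - {"tx": -0.0009, "ty": -0.012, "tz": 0, "rx": 0, "ry": 0, "rz": 0, "hand": 10}
    - {"tx": -0.0009, "ty": -0.012, "tz": 0, "rx": 0, "ry": 0, "rz": 0, "hand": 10}
    - {"tx": -0.0009, "ty": -0.012, "tz": 0, "rx": 0, "ry": 0, "rz": 0, "hand": 10}
    - {"tx": -0.0009, "ty": -0.012, "tz": 0, "rx": 0, "ry": 0, "rz": 0, "hand": 10}
    - {"tx": -0.0009, "ty": -0.012, "tz": 0, "rx": 0, "ry": 0, "rz": 0, "hand": 10}
    - {"tx": -0.0009, "ty": -0.012, "tz": 0, "rx": 0, "ry": 0, "rz": 0, "hand": 10}
    - {"tx": -0.0009, "ty": -0.012, "tz": 0, "rx": 0, "ry": 0, "rz": 0, "hand": 10}
    - {"tx": -0.0009, "ty": -0.012, "tz": 0, "rx": 0, "ry": 0, "rz": 0, "hand": 10}

```text
time: 11.12
tool_pos: [0.5909, -0.0051, 0.0331]
tool_rot: [-0.686, 0.728, 0.0, -0.0]
wrist_force: [0.4, 3.0, -2.2]
finger_gap: 0.0184
grasp_force: 70.2
```

Run:
```python
from h import *
a=np.array([.0724,.9974]);F=np.array([.5929,.1733])
s=ctrl.sense();print(np.round(s["wrist_force"],2))
im=ctrl.snapshot("scene");cv2.imwrite("pics/s5.png",im[:,:,::-1])
def yel(I):
    h=cv2.cvtColor(I,cv2.COLOR_BGR2HSV);m=cv2.inRange(h,(22,70,120),(34,255,255));m[:240]=0;m[330:]=0;m[:,:370]=0;m[:,470:]=0
    k=max(cv2.findContours(m,0,1)[0],key=cv2.contourArea);M=cv2.moments(k);return M["m10"]/M["m00"],M["m01"]/M["m00"],cv2.contourArea(k)
for f in("s3","s4","s5"):
    u=yel(cv2.imread(f"pics/{f}.png"));print(f,np.round(u,1),((plane("scene",u[0],u[1],.03)[:2]-F)@a).round(4))
```

```text
[ 0.42  3.02 -2.23]
s3 [421.  287.3 361. ] 0.1005
s4 [419.4 286.1 373.5] 0.0963
s5 [402.5 271.6 354. ] 0.0476
```

Emit:
send_rows:
  series:
    - {"tx": -0.0009, "ty": -0.012, "tz": 0, "rx": 0, "ry": 0, "rz": 0, "hand": 10}
    - {"tx": -0.0009, "ty": -0.012, "tz": 0, "rx": 0, "ry": 0, "rz": 0, "hand": 10}
    - {"tx": -0.0009, "ty": -0.012, "tz": 0, "rx": 0, "ry": 0, "rz": 0, "hand": 10}
    - {"tx": -0.0009, "ty": -0.012, "tz": 0, "rx": 0, "ry": 0, "rz": 0, "hand": 10}
    - {"tx": -0.0009, "ty": -0.012, "tz": 0, "rx": 0, "ry": 0, "rz": 0, "hand": 10}
    - {"tx": -0.0009, "ty": -0.012, "tz": 0, "rx": 0, "ry": 0, "rz": 0, "hand": 10}
    - {"tx": -0.0009, "ty": -0.012, "tz": 0, "rx": 0, "ry": 0, "rz": 0, "hand": 10}
    - {"tx": -0.0009, "ty": -0.012, "tz": 0, "rx": 0, "ry": 0, "rz": 0, "hand": 10}

```text
time: 12.18
tool_pos: [0.5892, -0.0291, 0.0331]
tool_rot: [-0.686, 0.728, 0.0, -0.0]
wrist_force: [0.6, 3.1, -1.1]
finger_gap: 0.0183
grasp_force: 70.2
```

Run:
```python
from h import *
a=snap("scene","s6")
B=cv2.resize(a[205:325,320:440,::-1],None,fx=5,fy=5,interpolation=2);cv2.imwrite("pics/c6.png",B)
s=ctrl.sense();print(np.round(s["wrist_force"],2))
```

```text
[-0.54  1.73 -0.79]
```

View pics/c6.png

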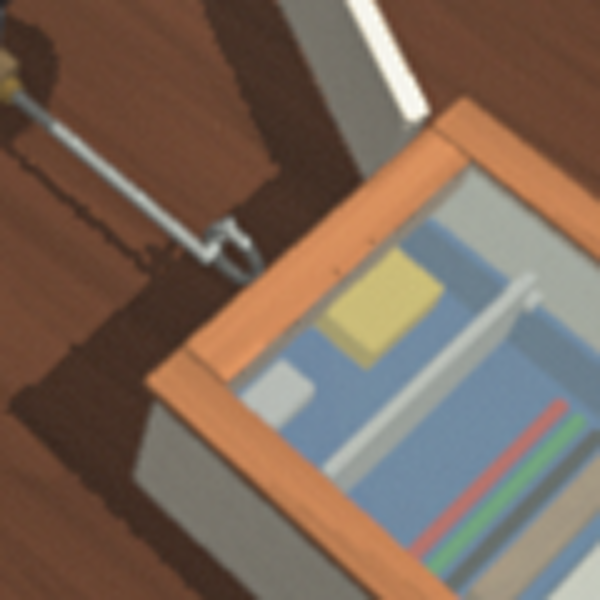

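The hook is clearly caught in the ring outside the opening, at crop (225,245). The divider's front top edge runs (520,275)–(325,465).

Run:
```python
from h import *
a=np.array([.0724,.9974]);F=np.array([.5929,.1733])
S=lambda u,v,z:((plane("scene",320+u/5,205+v/5,z)[:2]-F)@a).round(4)
print("divider",S(520,275,.08),S(325,465,.08),"front edge",S(463,97,.104),S(147,380,.104))
```

```text
divider 0.0705 0.0704 front edge 0.0012 -0.0006
```

Emit:
send_rows:
  series:
    - {"tx": -0.0009, "ty": -0.012, "tz": 0, "rx": 0, "ry": 0, "rz": 0, "hand": 10}
    - {"tx": -0.0009, "ty": -0.012, "tz": 0, "rx": 0, "ry": 0, "rz": 0, "hand": 10}
    - {"tx": -0.0009, "ty": -0.012, "tz": 0, "rx": 0, "ry": 0, "rz": 0, "hand": 10}
    - {"tx": -0.0009, "ty": -0.012, "tz": 0, "rx": 0, "ry": 0, "rz": 0, "hand": 10}
    - {"tx": -0.0009, "ty": -0.012, "tz": 0, "rx": 0, "ry": 0, "rz": 0, "hand": 10}
    - {"tx": -0.0009, "ty": -0.012, "tz": 0, "rx": 0, "ry": 0, "rz": 0, "hand": 10}
    - {"tx": -0.0009, "ty": -0.012, "tz": 0, "rx": 0, "ry": 0, "rz": 0, "hand": 10}
    - {"tx": -0.0009, "ty": -0.012, "tz": 0, "rx": 0, "ry": 0, "rz": 0, "hand": 10}

```text
time: 13.22
tool_pos: [0.5873, -0.0531, 0.0331]
tool_rot: [-0.686, 0.728, 0.0, -0.0]
wrist_force: [-0.2, 3.5, -1.3]
finger_gap: 0.0186
grasp_force: 70.2
```

Emit:
send_rows:
  series:
    - {"tx": -0.0006, "ty": -0.008, "tz": 0, "rx": 0, "ry": 0, "rz": 0, "hand": 10}
    - {"tx": -0.0006, "ty": -0.008, "tz": 0, "rx": 0, "ry": 0, "rz": 0, "hand": 10}
    - {"tx": -0.0006, "ty": -0.008, "tz": 0, "rx": 0, "ry": 0, "rz": 0, "hand": 10}
    - {"tx": -0.0006, "ty": -0.008, "tz": 0, "rx": 0, "ry": 0, "rz": 0, "hand": 10}
    - {"tx": -0.0006, "ty": -0.008, "tz": 0, "rx": 0, "ry": 0, "rz": 0, "hand": 10}

```text
time: 13.85
tool_pos: [0.5866, -0.0631, 0.0331]
tool_rot: [-0.686, 0.728, 0.0, -0.0]
wrist_force: [0.0, 3.9, -0.9]
finger_gap: 0.0185
grasp_force: 70.2
```

Emit:
send_rows:
  series:
    - {"tx": -0.0003, "ty": -0.004, "tz": 0, "rx": 0, "ry": 0, "rz": 0, "hand": 10}
    - {"tx": -0.0003, "ty": -0.004, "tz": 0, "rx": 0, "ry": 0, "rz": 0, "hand": 10}
    - {"tx": -0.0003, "ty": -0.004, "tz": 0, "rx": 0, "ry": 0, "rz": 0, "hand": 10}
    - {"tx": -0.0003, "ty": -0.004, "tz": 0, "rx": 0, "ry": 0, "rz": 0, "hand": 10}

```text
time: 14.35
tool_pos: [0.5863, -0.067, 0.0331]
tool_rot: [-0.686, 0.728, 0.0, -0.0]
wrist_force: [0.5, 2.7, -0.3]
finger_gap: 0.0186
grasp_force: 70.2
```

Emit:
send_rows:
  series:
    - {"tx": -0.0003, "ty": -0.004, "tz": 0, "rx": 0, "ry": 0, "rz": 0, "hand": 10}
    - {"tx": -0.0003, "ty": -0.004, "tz": 0, "rx": 0, "ry": 0, "rz": 0, "hand": 10}
    - {"tx": -0.0003, "ty": -0.004, "tz": 0, "rx": 0, "ry": 0, "rz": 0, "hand": 10}

```text
time: 14.72
tool_pos: [0.5861, -0.07, 0.0331]
tool_rot: [-0.686, 0.728, 0.0, -0.0]
wrist_force: [-0.5, 2.7, -1.9]
finger_gap: 0.0183
grasp_force: 70.2
```

Emit:
send_rows:
  series:
    - {"tx": -0.0002, "ty": -0.003, "tz": 0, "rx": 0, "ry": 0, "rz": 0, "hand": 10}
    - {"tx": -0.0002, "ty": -0.003, "tz": 0, "rx": 0, "ry": 0, "rz": 0, "hand": 10}
    - {"tx": -0.0002, "ty": -0.003, "tz": 0, "rx": 0, "ry": 0, "rz": 0, "hand": 10}

```text
time: 15.1
tool_pos: [0.586, -0.0722, 0.0331]
tool_rot: [-0.686, 0.728, -0.0, 0.0]
wrist_force: [-0.2, 3.2, -1.0]
finger_gap: 0.0181
grasp_force: 70.2
```

Emit:
send_rows:
  series:
    - {"tx": -0.0002, "ty": -0.003, "tz": 0, "rx": 0, "ry": 0, "rz": 0, "hand": 10}
    - {"tx": -0.0002, "ty": -0.003, "tz": 0, "rx": 0, "ry": 0, "rz": 0, "hand": 10}
    - {"tx": -0.0002, "ty": -0.003, "tz": 0, "rx": 0, "ry": 0, "rz": 0, "hand": 10}

```text
time: 15.48
tool_pos: [0.5858, -0.0745, 0.0331]
tool_rot: [-0.686, 0.728, 0.0, -0.0]
wrist_force: [-0.3, 4.3, -1.5]
finger_gap: 0.0185
grasp_force: 70.2
```

Emit:
send_rows:
  series:
    - {"tx": -0.0002, "ty": -0.003, "tz": 0, "rx": 0, "ry": 0, "rz": 0, "hand": 10}
    - {"tx": -0.0002, "ty": -0.003, "tz": 0, "rx": 0, "ry": 0, "rz": 0, "hand": 10}
    - {"tx": -0.0002, "ty": -0.003, "tz": 0, "rx": 0, "ry": 0, "rz": 0, "hand": 10}

```text
time: 15.85
tool_pos: [0.5856, -0.0767, 0.0331]
tool_rot: [-0.686, 0.728, 0.0, -0.0]
wrist_force: [0.1, 3.6, -0.9]
finger_gap: 0.0183
grasp_force: 70.2
```

Emit:
send_rows:
  series:
    - {"tx": -0.0002, "ty": -0.003, "tz": 0, "rx": 0, "ry": 0, "rz": 0, "hand": 10}
    - {"tx": -0.0002, "ty": -0.003, "tz": 0, "rx": 0, "ry": 0, "rz": 0, "hand": 10}
    - {"tx": -0.0002, "ty": -0.003, "tz": 0, "rx": 0, "ry": 0, "rz": 0, "hand": 10}

```text
time: 16.23
tool_pos: [0.5854, -0.0776, 0.0328]
tool_rot: [-0.686, 0.728, 0.001, 0.001]
wrist_force: [-0.3, 11.8, -1.0]
finger_gap: 0.0185
grasp_force: 70.2
```

Emit:
send_rows:
  series:
    - {"tx": 0, "ty": 0, "tz": 0, "rx": 0, "ry": 0, "rz": 0, "hand": 10}
    - {"tx": 0, "ty": 0, "tz": 0, "rx": 0, "ry": 0, "rz": 0, "hand": 10}

```text
time: 16.48
tool_pos: [0.5855, -0.0775, 0.0329]
tool_rot: [-0.686, 0.728, 0.001, 0.001]
wrist_force: [-0.5, 9.1, -1.1]
finger_gap: 0.0184
grasp_force: 70.2
```

Emit:
send_rows:
  series:
    - {"tx": 0, "ty": -0.0005, "tz": 0, "rx": 0, "ry": 0, "rz": 0, "hand": 10}
    - {"tx": 0, "ty": 0, "tz": 0, "rx": 0, "ry": 0, "rz": 0, "hand": 10}
    - {"tx": 0, "ty": 0, "tz": 0, "rx": 0, "ry": 0, "rz": 0, "hand": 10}
    - {"tx": 0, "ty": 0, "tz": 0, "rx": 0, "ry": 0, "rz": 0, "hand": 10}

```text
time: 16.98
tool_pos: [0.5854, -0.0776, 0.0328]
tool_rot: [-0.686, 0.728, 0.001, 0.001]
wrist_force: [-1.1, 9.1, -1.9]
finger_gap: 0.0185
grasp_force: 70.2
```

Emit:
send_rows:
  series:
    - {"tx": 0, "ty": 0, "tz": 0, "rx": 0, "ry": 0, "rz": 0, "hand": 10}
    - {"tx": 0, "ty": 0, "tz": 0, "rx": 0, "ry": 0, "rz": 0, "hand": 10}
    - {"tx": 0, "ty": 0, "tz": 0, "rx": 0, "ry": 0, "rz": 0, "hand": 10}
    - {"tx": 0, "ty": 0, "tz": 0, "rx": 0, "ry": 0, "rz": 0, "hand": 10}

```text
time: 17.48
tool_pos: [0.5855, -0.0776, 0.0328]
tool_rot: [-0.686, 0.728, 0.001, 0.001]
wrist_force: [-0.5, 9.9, -1.8]
finger_gap: 0.0184
grasp_force: 70.2
```

Emit:
send_rows:
  series:
    - {"tx": 0, "ty": 0, "tz": 0, "rx": 0, "ry": 0, "rz": 0, "hand": 10}
    - {"tx": 0, "ty": 0, "tz": 0, "rx": 0, "ry": 0, "rz": 0, "hand": 10}
    - {"tx": 0, "ty": 0, "tz": 0, "rx": 0, "ry": 0, "rz": 0, "hand": 10}
    - {"tx": 0, "ty": 0, "tz": 0, "rx": 0, "ry": 0, "rz": 0, "hand": 10}

```text
time: 17.98
tool_pos: [0.5854, -0.0776, 0.0328]
tool_rot: [-0.686, 0.728, 0.001, 0.001]
wrist_force: [-0.0, 9.8, -1.2]
finger_gap: 0.0183
grasp_force: 70.2
```

Emit:
send_rows:
  series:
    - {"tx": 0, "ty": -0.0005, "tz": 0, "rx": 0, "ry": 0, "rz": 0, "hand": 10}
    - {"tx": 0, "ty": -0.0005, "tz": 0, "rx": 0, "ry": 0, "rz": 0, "hand": 10}
    - {"tx": 0, "ty": 0, "tz": 0, "rx": 0, "ry": 0, "rz": 0, "hand": 10}
    - {"tx": 0, "ty": 0, "tz": 0, "rx": 0, "ry": 0, "rz": 0, "hand": 10}
    - {"tx": 0, "ty": 0, "tz": 0, "rx": 0, "ry": 0, "rz": 0, "hand": 10}

```text
time: 18.6
tool_pos: [0.5855, -0.0776, 0.0328]
tool_rot: [-0.686, 0.728, 0.001, 0.001]
wrist_force: [0.0, 10.9, -1.3]
finger_gap: 0.0185
grasp_force: 70.2
```

Emit:
send_rows:
  series:
    - {"tx": 0, "ty": 0, "tz": 0, "rx": 0, "ry": 0, "rz": 0, "hand": 10}
    - {"tx": 0, "ty": 0, "tz": 0, "rx": 0, "ry": 0, "rz": 0, "hand": 10}
    - {"tx": 0, "ty": 0, "tz": 0, "rx": 0, "ry": 0, "rz": 0, "hand": 10}
    - {"tx": 0, "ty": 0, "tz": 0, "rx": 0, "ry": 0, "rz": 0, "hand": 10}
    - {"tx": 0, "ty": 0, "tz": 0, "rx": 0, "ry": 0, "rz": 0, "hand": 10}
    - {"tx": 0, "ty": 0, "tz": 0, "rx": 0, "ry": 0, "rz": 0, "hand": 10}

```text
time: 19.35
tool_pos: [0.5855, -0.0776, 0.0328]
tool_rot: [-0.686, 0.728, 0.001, 0.001]
wrist_force: [0.1, 10.9, -1.8]
finger_gap: 0.0186
grasp_force: 70.2
```

Emit:
send_rows:
  series:
    - {"tx": 0, "ty": 0.006, "tz": 0, "rx": 0, "ry": 0, "rz": 0, "hand": 10}
    - {"tx": 0.0015, "ty": 0.016, "tz": 0, "rx": 0, "ry": 0, "rz": 0, "hand": 10}
    - {"tx": 0.0015, "ty": 0.018, "tz": 0, "rx": 0, "ry": 0, "rz": 0, "hand": 10}
    - {"tx": 0, "ty": 0, "tz": 0, "rx": 0, "ry": 0, "rz": 0, "hand": 10}
    - {"tx": 0.018, "ty": -0.001, "tz": 0, "rx": 0, "ry": 0, "rz": 0, "hand": 10}
    - {"tx": 0.018, "ty": -0.001, "tz": 0, "rx": 0, "ry": 0, "rz": 0, "hand": 10}
    - {"tx": 0, "ty": 0, "tz": 0, "rx": 0, "ry": 0, "rz": 0, "hand": 10}

```text
time: 20.23
tool_pos: [0.5958, -0.0699, 0.033]
tool_rot: [-0.686, 0.728, -0.0, 0.0]
wrist_force: [0.1, 0.1, -0.6]
finger_gap: 0.0187
grasp_force: 70.2
```

Emit:
send_rows:
  series:
    - {"tx": 0.024, "ty": -0.001, "tz": 0, "rx": 0, "ry": 0, "rz": 0, "hand": 10}
    - {"tx": 0.024, "ty": -0.001, "tz": 0, "rx": 0, "ry": 0, "rz": 0, "hand": 10}
    - {"tx": 0.024, "ty": -0.001, "tz": 0, "rx": 0, "ry": 0, "rz": 0, "hand": 10}
    - {"tx": 0, "ty": 0, "tz": 0, "rx": 0, "ry": 0, "rz": 0, "hand": 10}
    - {"tx": 0, "ty": 0, "tz": 0, "rx": 0, "ry": 0, "rz": 0, "hand": 10}

```text
time: 20.85
tool_pos: [0.613, -0.0706, 0.0329]
tool_rot: [-0.686, 0.728, 0.0, -0.0]
wrist_force: [0.4, 0.7, -1.7]
finger_gap: 0.0183
grasp_force: 70.2
```

Run:
```python
from h import *
a=snap("scene","s7");s=ctrl.sense();print(s["tool_pos"],s["wrist_force"])
B=cv2.resize(a[165:315,280:430,::-1],None,fx=4,fy=4,interpolation=2);cv2.imwrite("pics/c7.png",B)
```

```text
[ 0.61299866 -0.07057727  0.03295229] [-0.33432044 -0.60739307 -1.44894362]
```

View pics/c7.png

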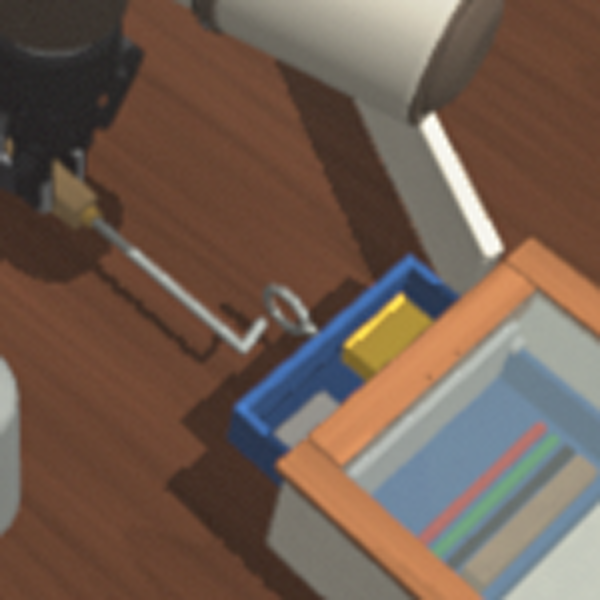

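The hook is out of the ring (nose at crop (263,323), ring at (285,310)), and the tray's divider stands at the rail. Now I'll back off and lay the hook down.

Emit:
send_rows:
  series:
    - {"tx": 0.016, "ty": 0, "tz": 0, "rx": 0, "ry": 0, "rz": 0, "hand": 10}
    - {"tx": 0, "ty": -0.06, "tz": 0, "rx": 0, "ry": 0, "rz": 0, "hand": 10}
    - {"tx": -0.01, "ty": -0.14, "tz": 0, "rx": 0, "ry": 0, "rz": 0, "hand": 10}
    - {"tx": -0.04, "ty": -0.14, "tz": 0, "rx": 0, "ry": 0, "rz": 0, "hand": 10}
    - {"tx": -0.06, "ty": -0.1, "tz": -0.02, "rx": 0, "ry": 0, "rz": 0, "hand": 10}
    - {"tx": -0.03, "ty": -0.04, "tz": -0.05, "rx": 0, "ry": 0, "rz": 0, "hand": 10}
    - {"tx": 0, "ty": 0, "tz": -0.03, "rx": 0, "ry": 0, "rz": 0, "hand": 10}
    - {"tx": 0, "ty": 0, "tz": 0, "rx": 0, "ry": 0, "rz": 0, "hand": 10}

```text
time: 21.9
tool_pos: [0.5822, -0.19, 0.0071]
tool_rot: [-0.686, 0.728, 0.001, -0.001]
wrist_force: [0.1, 0.0, -1.8]
finger_gap: 0.0182
grasp_force: 70.2
```

Emit:
send_rows:
  series:
    - {"tx": 0, "ty": 0, "tz": -0.006, "rx": 0, "ry": 0, "rz": 0, "hand": 10}
    - {"tx": 0, "ty": 0, "tz": -0.005, "rx": 0, "ry": 0, "rz": 0, "hand": 10}
    - {"tx": 0, "ty": 0, "tz": 0, "rx": 0, "ry": 0, "rz": 0, "hand": 10}
    - {"tx": 0, "ty": 0, "tz": 0, "rx": 0, "ry": 0, "rz": 0, "hand": 10}

```text
time: 22.4
tool_pos: [0.5825, -0.1904, 0.0055]
tool_rot: [-0.686, 0.728, -0.0, 0.0]
wrist_force: [-1.4, 0.6, -2.1]
finger_gap: 0.0183
grasp_force: 70.2
```

Emit:
send_rows:
  series:
    - {"tx": 0, "ty": 0, "tz": -0.006, "rx": 0, "ry": 0, "rz": 0, "hand": 10}
    - {"tx": 0, "ty": 0, "tz": 0, "rx": 0, "ry": 0, "rz": 0, "hand": 10}
    - {"tx": 0, "ty": 0, "tz": 0, "rx": 0, "ry": 0, "rz": 0, "hand": 10}

```text
time: 22.78
tool_pos: [0.5822, -0.1906, 0.0038]
tool_rot: [-0.686, 0.728, 0.0, -0.0]
wrist_force: [0.3, -0.7, -1.7]
finger_gap: 0.0187
grasp_force: 70.2
```

Emit:
send_rows:
  series:
    - {"tx": 0, "ty": 0, "tz": -0.004, "rx": 0, "ry": 0, "rz": 0, "hand": 10}
    - {"tx": 0, "ty": 0, "tz": 0, "rx": 0, "ry": 0, "rz": 0, "hand": 10}
    - {"tx": 0, "ty": 0, "tz": 0, "rx": 0, "ry": 0, "rz": 0, "hand": 10}

```text
time: 23.15
tool_pos: [0.5824, -0.1906, 0.0036]
tool_rot: [-0.686, 0.728, -0.0, 0.0]
wrist_force: [-2.0, 1.1, 5.6]
finger_gap: 0.0183
grasp_force: 71.0
```

Desk contact (+7 N). I'll release and rise straight up.

Emit:
send_rows:
  series:
    - {"tx": 0, "ty": 0, "tz": 0, "rx": 0, "ry": 0, "rz": 0, "hand": 25}
    - {"tx": 0, "ty": 0, "tz": 0, "rx": 0, "ry": 0, "rz": 0, "hand": 45}
    - {"tx": 0, "ty": 0, "tz": 0, "rx": 0, "ry": 0, "rz": 0, "hand": 45}
    - {"tx": 0, "ty": 0, "tz": 0.06, "rx": 0, "ry": 0, "rz": 0, "hand": 45}
    - {"tx": 0, "ty": 0, "tz": 0.2, "rx": 0, "ry": 0, "rz": 0, "hand": 45}
    - {"tx": 0, "ty": 0, "tz": 0.2, "rx": 0, "ry": 0, "rz": 0, "hand": 45}
    - {"tx": 0, "ty": 0, "tz": 0.2, "rx": 0, "ry": 0, "rz": 0, "hand": 45}
    - {"tx": 0, "ty": 0, "tz": 0, "rx": 0, "ry": 0, "rz": 0, "hand": 45}

```text
time: 24.15
tool_pos: [0.5853, -0.1911, 0.1745]
tool_rot: [-0.686, 0.728, -0.005, 0.004]
wrist_force: [0.2, -0.4, -0.4]
finger_gap: 0.0452
grasp_force: 0.0
```

Emit:
send_rows:
  series:
    - {"tx": -0.2, "ty": 0, "tz": 0.1, "rx": 0, "ry": 0, "rz": 0, "hand": 45}
    - {"tx": -0.2, "ty": 0, "tz": 0, "rx": 0, "ry": 0, "rz": 0, "hand": 45}
    - {"tx": 0, "ty": 0, "tz": 0, "rx": 0, "ry": 0, "rz": 0, "hand": 45}
    - {"tx": 0, "ty": 0, "tz": 0, "rx": 0, "ry": 0, "rz": 0, "hand": 45}

```text
time: 24.65
tool_pos: [0.4826, -0.1907, 0.1933]
tool_rot: [-0.686, 0.728, -0.0, 0.0]
wrist_force: [0.4, 0.4, 0.3]
finger_gap: 0.0447
grasp_force: 0.0
```

Run:
```python
from h import *
s=ctrl.sense();print(s["tool_pos"],np.round(s["wrist_force"],2),s["time"])
I=cv2.cvtColor(snap("scene","s8"),cv2.COLOR_RGB2BGR);h=cv2.cvtColor(I,cv2.COLOR_BGR2HSV)
m=cv2.inRange(h,(12,70,130),(30,255,255));m[:,:230]=0;m[:,305:]=0;m[:140]=0;m[230:]=0
k=max(cv2.findContours(m,0,1)[0],key=cv2.contourArea);rc=cv2.minAreaRect(k);print(rc,plane("scene",*rc[0],.015))
A=cv2.imread("pics/s0.png").astype(int);d=(np.abs(I-A).sum(2)>70).astype(np.uint8);d=cv2.morphologyEx(d,cv2.MORPH_OPEN,np.ones((2,2),np.uint8))
n,l,st,ce=cv2.connectedComponentsWithStats(d)
for r in st[1:]:
    if r[4]>25:print(r)
B=snap("top","t8")
c=(.5825+.066*.16,-.1906+.998*.16,.011);print("crook pred",c,proj("scene",c))
```

```text
[ 0.48257597 -0.19065261  0.19327296] [0.4  0.42 0.35] 24.65
((263.38238525390625, 178.97061157226562), (37.854366302490234, 7.2671709060668945), 40.60129928588867) [ 0.57729835 -0.20901829  0.015     ]
[ 273    0   61   36 1422]
[ 326    0   65   68 2516]
[390   0  25  31 349]
[ 459    0   99  129 4011]
[276  32  12   7  32]
[431  36  23  28 252]
[ 269   50   96   72 2455]
[ 429   62   39   37 1006]
[378  65  53  23 332]
[471  79   8  16  33]
[364  84  23  13 161]
[237 109  48  45 794]
[374 109  20   8  65]
[ 415  120  145  130 4800]
[ 218  126   87   92 1354]
[312 222  11   8  44]
[ 338  230   57   54 1243]
[ 370  254   55   48 1213]
[327 267  10  10  57]
[ 394  275   57   51 1290]
[ 417  291   73   70 2733]
crook pred (0.59306, -0.030919999999999975, 0.011) [309.26478834 221.35932664]
```

```bash
python3 -c "
from bench import ctrl
print(ctrl.job_done())"
```

```text
the job is handed in; nothing more can be done
None
```

The job is handed in (no verdict shown): the tray was drawn out to its stop and held there at about 10–11 N for nearly 3 s, then unhooked. The hook now lies flat on the open desk, and nothing else showed signs of having moved.

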